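# Find the stamped crate and send it to dispatch

### The arm

A 6-joint arm with a two-finger parallel gripper is mounted at the origin on a cart in front of the work surface, level with it; the furniture and walls round the work are solid. World frame = base frame: x ahead of the robot, y to its left, z up, the work surface at z = 0. Lengths are in mm, angles in rad, forces in N, time in s.
With the tool pointing down it reaches from about 325 to 925 mm from the base axis. Payload 3.1 kg.
Tool frame: the origin (TCP) lies at the very end of the fingers, on their centre line; the grasp point (between the pads) lies 19 mm behind it; z points along the fingers, y is the line along which they close (so a half turn about z gives the same grasp; the last joint's range is limited). The gripper opens to 85 mm and grips with 20 to 120 N. Pads are 22 mm wide; open, the fingers measure 114 mm over their backs; the gripper's body (76 mm by 85 mm) begins 54 mm behind the grasp point. The pads swing forward as they close: fully open they stand 13 mm farther back than shut.
Start: joints at [1.154, 0.217, 1.613, -0, 1.311, -0.112], TCP at [187.545, 596.21, 231.3] pointing down, gripper open.
Joint ranges: [-2.75, 2.75], [-0.78, 2.1], [0.31, 2.55], [-1.13, 4.27], [0.13, 2.63], [-2.58, 2.58]. Speed limits (rad/s): [2.79, 2.79, 3.14, 3.14, 3.14, 3.14].

### API

Orientations are given as a 3x3 rotation matrix whose columns are the frame's x, y, z axes.
In Python, from station import status, eyes, ticket gives the robot as it stands.
- The arm moves only by the tool carry_out, never from a script. Its argument "deltas" is a list of rows, each a list of 3 entries, a list of its own where there are three numbers: the finger opening in m, from 0 to 0.0854, then the shift along the tool's x, y, z in m, then the turn, a rotation vector about the tool's x, y, z in rad. In form: [[fingers, [tx, ty, tz], [ax, ay, az]], ...]. A call has 1 to 20 rows; each row shifts and turns the commanded pose from where the row before left it, along the tool's axes as they then stand; what a row does not reach is not made up. A row lasts 1/12 s, in which the tool goes at most 41.7 mm and 7.16 degrees, less where a joint would pass 70% of its speed; a pose out of reach is approached as far as the arm can. A call is refused whole if a number of a shift passes 0.0417 or a number of a turn 0.125, either way. A call with a gripper value outside its range is refused whole. The fingers move at their own pace and stop on an object; "squeeze" is the grip in N (left out, the last holds). Time passes only in rows, so rows that do not move let the fingers close. It gives the time, the measured TCP pose, the force, the opening and the grip force at its end, in the units of the state.
- status.observe(): the state, without advancing time (a new reading comes with each control period).
- eyes.get_image(name): name is "scene" or "side" or "wrist"; returns (picture, depth): 420x560x3 uint8, red, green, blue; 420x560 float32, mm along the optical axis (not along the pixel's ray), 0 where there is no reading.
- eyes.camera_params(name): a dict with "intrinsics" (3x3 intrinsics, pixels), "extrinsics" (4x4, takes a point from world to camera coordinates). Camera axes: x right, y up, looking along -z (the intrinsics and any distortion apply to the point x, -y, -z); pixel columns grow to the right and rows downward; lengths in mm; the calibration is good to about 2 mm. A picture is of the moment at which its call begins: read the wrist's pose just before it. camera_params takes no time and is no camera call; for the wrist camera it gives the pose at the moment of the call.
- ticket.job_done(): hands the job in; it is judged then, once.
The state is a dict: "time_s": time; "q": joint angles; "dq": joint speeds; "joint_efforts": joint torques, N m; "ee_pos": TCP position; "tool_rot": TCP orientation; "ft_force": force on the tool from outside, world axes, zero at the start; "torque": the same for the moment, N m; "width": finger opening in mm; "grasp_force": force on a finger pad.
Only numpy, scipy, OpenCV 4.12 (cv2) and the standard library are available. Lean on these libraries where they do the work, as an engineer would, in place of code of your own. Each camera call takes 0.05 s, during which the arm holds its last target. There are 200 camera calls.

### The job

Two look-alike empty parts crates stand on the bench, and one of them has a red inspection stamp underneath. Using only the fingertips, never gripping or lifting a crate, gently tip each crate over backwards, away from you, until it lies on its back with its underside facing you; then push the one with the stamp, lying as it is, across the bench until it lies right across the striped dispatch line, with the line under its middle. Leave the other crate lying on its back well short of the line, and do not disturb anything else.

Things in the scene. Friction and masses are not known exactly. Their poses are not given: they have to be found in the camera images.
- crate_a: One of two look-alike open blue plastic crates, empty, loose, about 0.3 kg: 56 mm deep (its x), 68 mm wide (its y), 84 mm high, walls 3 to 5 mm. Origin: centre of its underside; z up as it stands; its front (blank white card) faces -x, towards the robot, within 0.15 rad. Centre of mass about 36 mm above the underside.
- crate_b: The other look-alike crate, same in size, weight and axes. Pushed away from the robot high on its front (65 to 75 mm up), a crate tips over its far lower edge, sliding little, and past about 40 degrees falls by itself onto its back; pushed low it slides.
- crate_a_centre (a point): Centre of crate_a's outer shape, 42 mm from its underside along its own z. On its back the crate lies 84 mm long away from the robot and 56 mm high, its underside upright and facing the robot, its own x axis pointing straight down.
- crate_b_centre (a point): Centre of crate_b's outer shape, 42 mm from its underside along its own z.
- stamp_mark (a point): Centre of the red inspection stamp (red ring 44 mm across with a red dot in it, on a white label 48 x 58 mm), in the middle of the underside of one of the two crates and moving with it; the other crate is plain blue underneath. Out of sight until that crate is tipped.
- dispatch_line: The dispatch line: a flat strip of white tape with black bars, stuck to the bench beyond the crates, 30 mm wide (its x, roughly away from the robot) and 250 mm long (its y), no height to speak of. Origin at its middle.
- solder_spool: Bystander: loose reel of solder wire, 58 mm across, 52 mm high, origin at the centre of its underside.
- stamp: Bystander: loose wooden hand stamp, 20 x 36 mm, 54 mm high, origin at the centre of its underside.
- tally_counter: Bystander: loose white round tally counter, 45 mm across, 28 mm high, origin at the centre of its underside.
- capacitor_0: Bystander: loose black capacitor can, 30 mm across, 50 mm high, origin at the centre of its underside.
- screwdriver_slot: Bystander: loose yellow screwdriver, 168 mm long, lying on the bench, origin under its middle.
Mind the look-alikes: they are no part of the job. Leave any pink or yellow look-alike of the crate_b alone. What is shaped like the crate_a but pink is not meant.

How it is judged:
By the outcome, as a careful person would: the job done as asked, in the order asked, and still so for the second after the job is handed in, with the robot touching nothing.
It also fails if it takes over 67 s, if anything falls off the work surface, if the arm or the gripper's body presses on something with over 40 N, if the wrist force passes 120 N, or if a joint passes its speed limit or range.

## Working session

There is one attempt and no reset: what is moved stays moved. The work goes in short steps, Python scripts to look and compute and a tool call to move; the robot and the scene stay as the last step left them, time stands still between calls to the robot, and variables do not carry over. Pictures are saved under pics/ and viewed, at most 10 in all, crops included, and the job is handed in when it is done.

Besides the shell and the picture viewer there is one more tool, called after "Call:" in YAML: its name, and indented under it one key for each argument. carry_out: Moves the arm, as the interface text tells. Its arguments: {"type":"object","properties":{"deltas":{"type":"array","items":{"type":"array"}},"squeeze":{"type":"number"}},"required":["deltas"]}

```bash
mkdir -p pics; cat > h.py <<'E'
import numpy as np, cv2
from station import status, eyes, ticket
def shot(n,save=None):
    P=eyes.camera_params(n); im,d=eyes.get_image(n)
    if save: cv2.imwrite('pics/'+save,im[:,:,::-1])
    return im,d,P
def cloud(d,P):
    K=np.array(P['intrinsics']);E=np.array(P['extrinsics'])
    v,u=np.mgrid[:d.shape[0],:d.shape[1]]
    c=np.stack([(u-K[0,2])/K[0,0]*d,-(v-K[1,2])/K[1,1]*d,-d],-1)
    return (c-E[:3,3])@E[:3,:3]
E
python3 - <<'E'
from h import *
a,d,P=shot('scene'); b,e,Q=shot('side')
cv2.imwrite('pics/a.png',cv2.resize(np.vstack([a,b])[:,:,::-1],None,fx=.7,fy=.7))
cv2.imwrite('pics/sc.png',a[:,:,::-1])
for n,im,dd,p in(('sc',a,d,P),('si',b,e,Q)):
    np.savez(n,im=im,X=cloud(dd,p)); print(n,p, (dd>0).mean())
print(status.observe())
E
```

```text
sc {'intrinsics': array([[445.79165974,   0.        , 276.06822159],
       [  0.        , 445.79165974, 200.18022452],
       [  0.        ,   0.        ,   1.        ]]), 'extrinsics': array([[-8.47911802e-01, -5.29895386e-01,  1.60142250e-02,
         4.89208260e+02],
       [ 4.22972911e-01, -6.57991588e-01,  6.23009620e-01,
        -2.61245908e+02],
       [-3.19592698e-01,  5.35030793e-01,  7.82050227e-01,
        -1.21275927e+03],
       [ 0.00000000e+00,  0.00000000e+00,  0.00000000e+00,
         1.00000000e+00]])} 0.9958375850340137
si {'intrinsics': array([[538.95714669,   0.        , 278.39886597],
       [  0.        , 538.95714669, 213.59167332],
       [  0.        ,   0.        ,   1.        ]]), 'extrinsics': array([[-5.47279069e-01,  8.36919077e-01, -7.21652845e-03,
         2.82575449e+02],
       [-7.41029715e-01, -4.80530891e-01,  4.69004290e-01,
         4.24707898e+02],
       [ 3.89050873e-01,  2.62023893e-01,  8.83166404e-01,
        -1.59760179e+03],
       [ 0.00000000e+00,  0.00000000e+00,  0.00000000e+00,
         1.00000000e+00]])} 0.9956930272108844
{'time_s': 0.1, 'q': array([ 1.15377045e+00,  2.17691257e-01,  1.61479867e+00,  1.23674759e-05,
        1.31127591e+00, -1.12222047e-01]), 'dq': array([-3.35877017e-04, -2.43949235e-03, -2.16597313e-03,  1.42534500e-03,
        4.77655457e-04,  1.79548510e-05]), 'joint_efforts': array([-5.35446070e-04, -3.98078406e+01, -3.04968417e+01, -1.08423335e-04,
        4.24067548e-03, -3.30032935e-05]), 'ee_pos': array([187.25464236, 595.5172786 , 230.07800362]), 'tool_rot': array([[-9.53904772e-01,  3.00108134e-01, -8.91159269e-04],
       [ 3.00109348e-01,  9.53902747e-01, -1.98208942e-03],
       [ 2.55238118e-04, -2.15816978e-03, -9.99997639e-01]]), 'ft_force': array([-0.00635609,  0.08799021, -0.27758504]), 'torque': array([ 0.01123754,  0.01615393, -0.0066866 ]), 'grasp_force': 0.0, 'width': 85.58847938603243}
```

View pics/a.png

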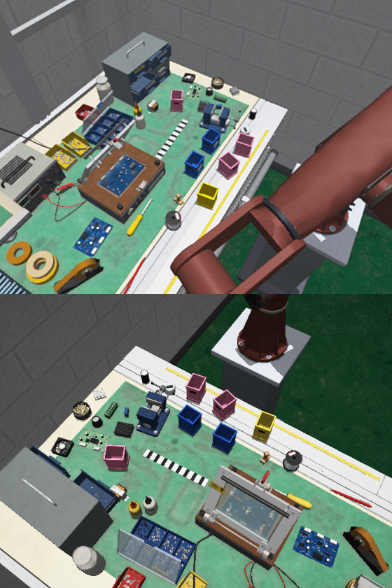

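The scene view (top) shows the two blue crates at about (300,198) and (278,233) full-size, with the striped line at (246,200). Pink and yellow crates stand on the robot's side. Next I measure them.

```bash
python3 - <<'E'
from h import *
# top-down map fused from both views, 1.25 mm/px... x 250..850, y -350..350
W=np.zeros((600,700,3),np.uint8); Z=np.full((600,700),-99.)
for n in('sc','si'):
    f=np.load(n+'.npz');im=f['im'];X=f['X'];
    m=(X[...,2]>-15)&(X[...,2]<150)&(X[...,0]>250)&(X[...,0]<850)&(abs(X[...,1])<350)
    p=X[m];c=im[m]; o=np.argsort(p[:,2]);p=p[o];c=c[o]
    r=np.clip((850-p[:,0]).astype(int),0,598);q=np.clip((350-p[:,1]).astype(int),0,698)
    for dr in(0,1):
        for dq in(0,1):
            k=p[:,2]>Z[r+dr,q+dq]; Z[r[k]+dr,q[k]+dq]=p[k,2]; W[r[k]+dr,q[k]+dq]=c[k]
    hsv=cv2.cvtColor(im,cv2.COLOR_RGB2HSV)
    for nm,lo,hi in(('blue',(100,120,40),(125,255,255)),('pink',(150,60,80),(179,200,255)),('yel',(22,120,100),(32,255,255))):
        mk=cv2.inRange(hsv,lo,hi)&(m*255).astype(np.uint8)
        N,L,S,C=cv2.connectedComponentsWithStats(mk)
        for i in range(1,N):
            if S[i,4]<150: continue
            pp=X[L==i]; t=pp[(pp[:,2]>77)&(pp[:,2]<92)]
            if len(t)<15: print(n,nm,S[i],pp.mean(0).round(),pp[:,2].max().round());continue
            print(n,nm,S[i],'rim rect',[np.round(v,2) for v in cv2.minAreaRect(t[:,:2].astype(np.float32))],'z',np.percentile(t[:,2],90).round(1))
for g in range(0,600,100): cv2.putText(W,str(850-g),(0,g+10),0,.4,(255,255,0)); cv2.line(W,(0,g),(12,g),(255,255,0))
for g in range(0,700,100): cv2.putText(W,str(350-g),(g,595),0,.4,(255,255,0)); cv2.line(W,(g,585),(g,599),(255,255,0))
cv2.imwrite('pics/top.png',W[:,:,::-1])
E
```

```text
sc blue [ 286  148   42   73 1324] rim rect [array([532.7 , -85.16]), array([103.06, 208.17]), np.float64(14.87)] z 91.4
sc blue [264 215  29  40 722] rim rect [array([498.84, 116.64]), array([56.5 , 72.05]), np.float64(1.48)] z 83.7
sc blue [155 222  51  42 855] rim rect [array([697.18, 299.94]), array([101.11,  97.82]), np.float64(88.87)] z 82.7
sc pink [244 129  18  31 467] rim rect [array([ 765.9 , -151.68]), array([53.81, 72.26]), np.float64(30.26)] z 83.6
sc pink [334 189  29  36 690] rim rect [array([373.39, -84.21]), array([65.35, 59.4 ]), np.float64(10.25)] z 83.8
sc pink [311 217  32  39 777] rim rect [array([380.03,  45.19]), array([58.45, 68.36]), np.float64(72.62)] z 83.9
sc yel [285 186  98 154 563] [329.  87.  -1.] 6.0
sc yel [281 260  31  39 698] rim rect [array([382.13, 211.48]), array([68.74, 58.03]), np.float64(7.5)] z 84.4
si blue [209 140  27  15 225] [ 517. -167.   99.] 105.0
si blue [ 254  158   34   45 1005] rim rect [array([506.44, -28.77]), array([68.8 , 57.44]), np.float64(86.66)] z 88.5
si blue [196 162  29  19 295] [ 591. -151.   98.] 106.0
si blue [195 166  47  37 448] [ 575. -135.   16.] 34.0
si blue [ 303  183   36   45 1021] rim rect [array([501.43, 113.91]), array([58.3 , 68.33]), np.float64(1.88)] z 88.4
si pink [265 113  30  44 778] rim rect [array([374.54, -87.58]), array([72.34, 56.94]), np.float64(10.06)] z 88.9
si pink [303 136  35  45 865] rim rect [array([382.34,  41.93]), array([60.89, 71.86]), np.float64(71.96)] z 88.2
si pink [148 215  37  37 931] rim rect [array([ 769.36, -156.77]), array([58.71, 68.1 ]), np.float64(29.59)] z 88.7
si yel [336 156  99  54 549] rim rect [array([384.91, 208.57]), array([72.51, 55.84]), np.float64(8.83)] z 88.6
```

View pics/top.png

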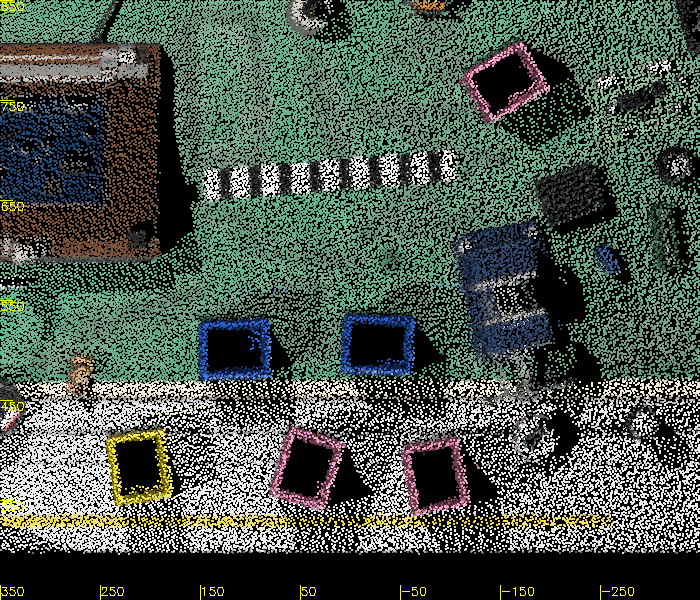

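View pics/sc.png

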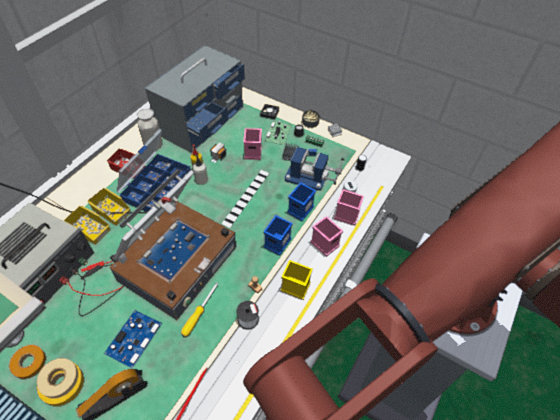

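The top-down map puts crate L (left) at about (500, 115), yaw +1.7°, and crate R at about (505, -29), yaw -3.3°. The line's middle is about (674, 19), with x falling about 0.08 per mm of y. I'll go to a spot in front of the left crate first.

Call:
carry_out:
  deltas:
    - [0.032, [0, 0, 0], [0, 0, -0.1]]
    - [0.032, [0, 0, 0], [0, 0, -0.1]]
    - [0.032, [0, 0, 0], [0, 0, -0.1]]
    - [0.032, [-0.016, -0.03, 0], [0, 0, 0]]
    - [0.032, [-0.016, -0.03, 0], [0, 0, 0]]
    - [0.032, [-0.016, -0.03, 0], [0, 0, 0]]
    - [0.032, [-0.016, -0.03, 0], [0, 0, 0]]
    - [0.032, [-0.016, -0.03, 0], [0, 0, 0]]
    - [0.032, [-0.016, -0.03, 0], [0, 0, 0]]
    - [0.032, [-0.016, -0.03, 0], [0, 0, 0]]
    - [0.032, [-0.016, -0.03, 0], [0, 0, 0]]
    - [0.032, [-0.016, -0.03, 0], [0, 0, 0]]
    - [0.032, [-0.016, -0.03, 0], [0, 0, 0]]
    - [0.032, [-0.016, -0.03, 0], [0, 0, 0]]
    - [0.032, [-0.016, -0.03, 0], [0, 0, 0]]
    - [0.032, [-0.016, -0.03, 0], [0, 0, 0]]
    - [0.032, [-0.016, -0.03, 0], [0, 0, 0]]
    - [0.032, [-0.016, -0.03, 0], [0, 0, 0]]
    - [0.032, [-0.016, -0.03, 0], [0, 0, 0]]

```text
time_s: 1.68
ee_pos: [441.3, 113.4, 231.0]
tool_rot: [[-1.0, 0.005, -0.0], [0.005, 1.0, 0.0], [0.0, 0.0, -1.0]]
ft_force: [0.1, 1.0, -0.5]
width: 31.9
grasp_force: 0.0
```

Call:
carry_out:
  deltas:
    - [0.032, [0, 0, 0.0275], [0, 0, -0.03]]
    - [0.032, [0, 0, 0.0275], [0, 0, 0]]
    - [0.032, [0, 0, 0.0275], [0, 0, 0]]
    - [0.032, [0, 0, 0.0275], [0, 0, 0]]
    - [0.032, [0, 0, 0.0275], [0, 0, 0]]
    - [0.032, [0, 0, 0.0275], [0, 0, 0]]
    - [0.032, [0, 0, 0], [0, 0, 0]]
    - [0.032, [0, 0, 0], [0, 0, 0]]

```text
time_s: 2.35
ee_pos: [439.1, 114.8, 64.7]
tool_rot: [[-1.0, -0.025, -0.005], [-0.025, 1.0, -0.001], [0.005, -0.0, -1.0]]
ft_force: [0.3, 0.3, 0.3]
width: 31.8
grasp_force: 0.0
```

```bash
python3 - <<'E'
from h import *
a,d,P=shot('scene'); b,e,Q=shot('side'); w,f,R=shot('wrist')
cv2.imwrite('pics/b.png',np.hstack([cv2.resize(a[100:310,200:480],(400,300)),cv2.resize(b[80:290,160:440],(400,300))])[:,:,::-1])
np.savez('w',im=w,X=cloud(f,R)); print(status.observe()['ee_pos'])
E
```

```text
[443.0976252  115.22330245  68.30714322]
```

View pics/b.png

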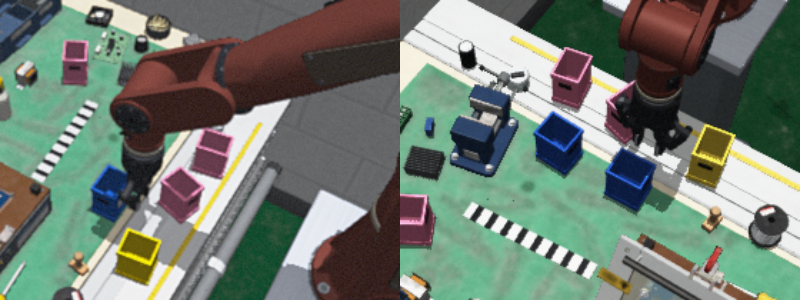

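The gripper stands in front of the left crate, at about (110,190) in the left panel, clear of the neighbouring crates. Tipping slowly now.

Call:
carry_out:
  deltas:
    - [0.032, [-0.004, 0, 0], [0, 0, 0]]
    - [0.032, [-0.004, 0, 0], [0, 0, 0]]
    - [0.032, [-0.004, 0, 0], [0, 0, 0]]
    - [0.032, [-0.004, 0, 0], [0, 0, 0]]
    - [0.032, [-0.004, 0, 0], [0, 0, 0]]
    - [0.032, [-0.004, 0, 0], [0, 0, 0]]
    - [0.032, [-0.004, 0, 0], [0, 0, 0]]
    - [0.032, [-0.004, 0, -0.001], [0, 0, 0]]
    - [0.032, [-0.004, 0, -0.001], [0, 0, 0]]
    - [0.032, [-0.004, 0, -0.001], [0, 0, 0]]

```text
time_s: 3.33
ee_pos: [481.5, 116.0, 69.4]
tool_rot: [[-1.0, -0.025, -0.0], [-0.025, 1.0, -0.0], [0.0, -0.0, -1.0]]
ft_force: [-1.0, -1.3, 1.0]
width: 32.0
grasp_force: 1.1
```

```bash
cat > side.py <<'E'
from h import *
import sys
a,d,P=shot('scene'); b,e,Q=shot('side')
cv2.imwrite('pics/%s.png'%sys.argv[1],np.hstack([cv2.resize(a[100:310,160:440],(400,300)),cv2.resize(b[80:290,160:440],(400,300))])[:,:,::-1])
np.savez('sc',im=a,X=cloud(d,P));np.savez('si',im=b,X=cloud(e,Q))
for n in('sc','si'):
    f=np.load(n+'.npz');im=f['im'];X=f['X']
    mk=(cv2.inRange(cv2.cvtColor(im,cv2.COLOR_RGB2HSV),(100,120,40),(125,255,255))>0)
    for lo,hi in((60,175),(-82,60)):
        p=X[mk&(X[...,2]>4)&(X[...,2]<110)&(X[...,1]>lo)&(X[...,1]<hi)&(X[...,0]>440)&(X[...,0]<800)]
        if len(p)<50: continue
        t=p[p[:,2]>p[:,2].max()-12]
        print(n,len(p),'x',np.percentile(p[:,0],[2,98]).round(),'y',np.percentile(p[:,1],[2,98]).round(),'zmax',np.percentile(p[:,2],98).round(),'top',[np.round(v,1) for v in cv2.minAreaRect(t[:,:2].astype(np.float32))])
print(status.observe()['ee_pos'].round(1),status.observe()['ft_force'].round(1))
E
python3 side.py c
```

```text
sc 532 x [475. 546.] y [ 87. 151.] zmax 87.0 top [array([531.4, 125.1]), array([43.8, 82.5]), np.float64(34.3)]
sc 350 x [476. 523.] y [-60.   9.] zmax 84.0 top [array([487. , -31.1]), array([40.5, 78.3]), np.float64(25.1)]
si 879 x [482. 550.] y [ 82. 148.] zmax 98.0 top [array([514.3, 114.4]), array([37.4, 67.8]), np.float64(3.6)]
si 996 x [480. 535.] y [-62.   5.] zmax 89.0 top [array([506.7, -28. ]), array([69.4, 58.7]), np.float64(86.9)]
[482.6 116.   69.8] [-0.1  0.4  0.3]
```

Tipping as planned (the top has moved to x≈550 and the height is up). Continuing to the balance point, then stopping.

Call:
carry_out:
  deltas:
    - [0.032, [-0.003, 0, -0.001], [0, 0, 0]]
    - [0.032, [-0.003, 0, -0.001], [0, 0, 0]]
    - [0.032, [-0.003, 0, -0.001], [0, 0, 0]]
    - [0.032, [-0.003, 0, -0.001], [0, 0, 0]]
    - [0.032, [-0.003, 0, -0.001], [0, 0, 0]]
    - [0.032, [-0.003, 0, -0.001], [0, 0, 0]]
    - [0.032, [-0.003, 0, -0.001], [0, 0, 0]]
    - [0.032, [-0.003, 0, -0.001], [0, 0, 0]]
    - [0.032, [-0.003, 0, -0.001], [0, 0, 0]]
    - [0.032, [-0.003, 0, -0.001], [0, 0, 0]]
    - [0.032, [0, 0, 0], [0, 0, 0]]
    - [0.032, [0, 0, 0], [0, 0, 0]]
    - [0.032, [0, 0, 0], [0, 0, 0]]

```text
time_s: 4.52
ee_pos: [511.1, 116.7, 79.2]
tool_rot: [[-1.0, -0.025, -0.0], [-0.025, 1.0, -0.0], [0.0, -0.0, -1.0]]
ft_force: [-0.3, 0.3, -0.9]
width: 32.0
grasp_force: 0.0
```

```bash
python3 side.py d
```

```text
sc 568 x [485. 576.] y [ 87. 152.] zmax 92.0 top [array([534.4, 135.9]), array([35.8, 41.8]), np.float64(23.9)]
sc 626 x [476. 530.] y [-59.   8.] zmax 85.0 top [array([502.8, -26.7]), array([72.4, 55.6]), np.float64(88.0)]
si 840 x [493. 578.] y [ 83. 149.] zmax 103.0 top [array([537.9, 115.3]), array([19.1, 67.3]), np.float64(3.0)]
si 993 x [479. 535.] y [-61.   4.] zmax 89.0 top [array([506.8, -28.9]), array([69.7, 58. ]), np.float64(88.1)]
[510.9 116.7  79.1] [ 0.1  0.2 -0.1]
```

View pics/d.png

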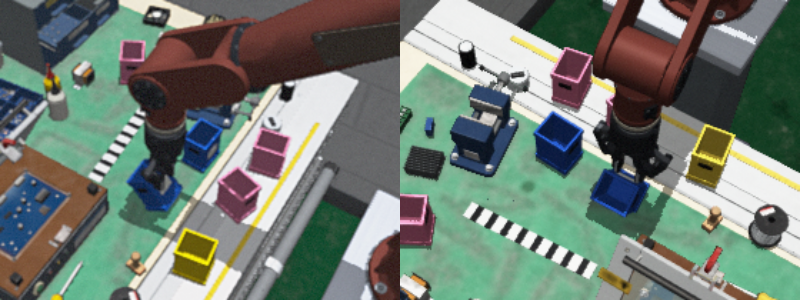

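The left crate leans back nearly at balance, at (155,185) left panel and (620,190) right panel. A little further.

Call:
carry_out:
  deltas:
    - [0.032, [-0.002, 0, 0], [0, 0, 0]]
    - [0.032, [-0.002, 0, 0], [0, 0, 0]]
    - [0.032, [-0.002, 0, 0], [0, 0, 0]]
    - [0.032, [-0.002, 0, 0], [0, 0, 0]]
    - [0.032, [-0.002, 0, 0], [0, 0, 0]]
    - [0.032, [-0.002, 0, 0], [0, 0, 0]]
    - [0.032, [0, 0, 0], [0, 0, 0]]
    - [0.032, [0, 0, 0], [0, 0, 0]]
    - [0.032, [0, 0, 0], [0, 0, 0]]
    - [0.032, [0, 0, 0], [0, 0, 0]]

```text
time_s: 5.45
ee_pos: [523.0, 117.1, 79.2]
tool_rot: [[-1.0, -0.025, -0.0], [-0.025, 1.0, 0.0], [0.0, 0.0, -1.0]]
ft_force: [-0.6, 0.3, -0.0]
width: 32.2
grasp_force: 0.0
```

```bash
python3 side.py e
```

```text
sc 597 x [528. 611.] y [ 90. 153.] zmax 58.0 top [array([521.9, 146. ]), array([8.5, 0.7]), np.float64(19.7)]
sc 635 x [476. 531.] y [-60.   9.] zmax 84.0 top [array([503.8, -26.5]), array([73.3, 57.7]), np.float64(87.8)]
si 1025 x [533. 615.] y [ 84. 150.] zmax 62.0 top [array([572.9, 115.9]), array([86.6, 68.2]), np.float64(1.4)]
si 1003 x [479. 535.] y [-62.   5.] zmax 89.0 top [array([506.9, -29.3]), array([69.2, 58.5]), np.float64(87.3)]
[523.1 117.1  79.2] [-0.  -0.4 -0.1]
```

The left crate is on its back (x 529 to 613). Moving to the front of the right crate.

Call:
carry_out:
  deltas:
    - [0.032, [0.02, 0, -0.02], [0, 0, 0.02]]
    - [0.032, [0.02, 0, -0.02], [0, 0, 0.02]]
    - [0.032, [0.02, 0, -0.02], [0, 0, 0.03]]
    - [0.032, [0.02, 0, -0.02], [0, 0, 0]]
    - [0.032, [0, -0.029, 0], [0, 0, 0]]
    - [0.032, [0, -0.029, 0], [0, 0, 0]]
    - [0.032, [0, -0.029, 0], [0, 0, 0]]
    - [0.032, [0, -0.029, 0], [0, 0, 0]]
    - [0.032, [0, -0.029, 0], [0, 0, 0]]
    - [0.032, [0, 0, 0.022], [0, 0, 0]]
    - [0.032, [0, 0, 0.022], [0, 0, 0]]
    - [0.032, [0, 0, 0.022], [0, 0, 0]]
    - [0.032, [0, 0, 0.023], [0, 0, 0]]
    - [0.032, [0, 0, 0], [0, 0, 0]]
    - [0.032, [0, 0, 0], [0, 0, 0]]
    - [0.032, [0, 0, 0], [0, 0, 0]]

```text
time_s: 6.88
ee_pos: [437.6, -27.3, 71.3]
tool_rot: [[-0.999, 0.045, 0.001], [0.045, 0.999, -0.0], [-0.001, -0.0, -1.0]]
ft_force: [-0.6, -0.1, 0.4]
width: 32.1
grasp_force: 0.0
```

Call:
carry_out:
  deltas:
    - [0.032, [-0.004, 0, 0.002], [0, 0, 0]]
    - [0.032, [-0.004, 0, 0.002], [0, 0, 0]]
    - [0.032, [-0.004, 0, 0], [0, 0, 0]]
    - [0.032, [-0.004, 0, 0], [0, 0, 0]]
    - [0.032, [-0.004, 0, 0], [0, 0, 0]]
    - [0.032, [-0.004, 0, 0], [0, 0, 0]]
    - [0.032, [-0.004, 0, 0], [0, 0, 0]]
    - [0.032, [-0.004, 0, 0], [0, 0, 0]]
    - [0.032, [-0.004, 0, 0], [0, 0, 0]]
    - [0.032, [-0.004, 0, -0.001], [0, 0, 0]]
    - [0.032, [-0.004, 0, -0.001], [0, 0, 0]]
    - [0.032, [-0.004, 0, -0.001], [0, 0, 0]]
    - [0.032, [-0.003, 0, -0.001], [0, 0, 0]]
    - [0.032, [-0.003, 0, -0.001], [0, 0, 0]]
    - [0.032, [-0.003, 0, -0.001], [0, 0, 0]]
    - [0.032, [-0.003, 0, -0.001], [0, 0, 0]]
    - [0.032, [-0.003, 0, -0.001], [0, 0, 0]]
    - [0.032, [-0.003, 0, -0.001], [0, 0, 0]]
    - [0.032, [-0.003, 0, -0.001], [0, 0, 0]]
    - [0.032, [-0.003, 0, -0.001], [0, 0, 0]]

```text
time_s: 8.55
ee_pos: [509.0, -30.4, 77.2]
tool_rot: [[-0.999, 0.045, 0.0], [0.045, 0.999, 0.0], [-0.0, 0.0, -1.0]]
ft_force: [-0.9, 0.6, 0.0]
width: 31.8
grasp_force: 0.1
```

Call:
carry_out:
  deltas:
    - [0.032, [-0.002, 0, -0.001], [0, 0, 0]]
    - [0.032, [-0.002, 0, -0.001], [0, 0, 0]]
    - [0.032, [-0.002, 0, 0], [0, 0, 0]]
    - [0.032, [-0.002, 0, 0], [0, 0, 0]]
    - [0.032, [-0.002, 0, 0], [0, 0, 0]]
    - [0.032, [-0.002, 0, 0], [0, 0, 0]]
    - [0.032, [0, 0, 0], [0, 0, 0]]
    - [0.032, [0, 0, 0], [0, 0, 0]]
    - [0.032, [0, 0, 0], [0, 0, 0]]

```text
time_s: 9.3
ee_pos: [520.5, -30.9, 79.2]
tool_rot: [[-0.999, 0.045, -0.0], [0.045, 0.999, 0.0], [0.0, 0.0, -1.0]]
ft_force: [-0.2, 0.4, 0.2]
width: 32.3
grasp_force: 0.0
```

```bash
python3 side.py f
```

```text
sc 728 x [529. 612.] y [ 86. 153.] zmax 57.0 top [array([571.4, 118.4]), array([86.2, 69.7]), np.float64(2.8)]
sc 508 x [509. 595.] y [-57.   7.] zmax 86.0 top [array([508.1, -30.5]), array([32.3,  0. ]), np.float64(-93.7)]
si 1029 x [533. 615.] y [ 84. 149.] zmax 62.0 top [array([572.9, 115.8]), array([86. , 68.9]), np.float64(0.9)]
si 1023 x [529. 615.] y [-64.   2.] zmax 69.0 top [array([570.5, -31.1]), array([67.3, 82.7]), np.float64(86.1)]
[520.5 -31.   79.2] [-0.4 -0.5  0.6]
```

Call:
carry_out:
  deltas:
    - [0.032, [0.02, 0, -0.025], [0, 0, 0]]
    - [0.032, [0.02, 0, -0.025], [0, 0, 0]]
    - [0.032, [0.02, 0, -0.025], [0, 0, 0]]
    - [0.032, [0, -0.03, -0.02], [0, 0, 0]]
    - [0.032, [0, -0.03, 0], [0, 0, 0]]
    - [0.032, [0, -0.03, 0], [0, 0, 0]]
    - [0.032, [0, -0.03, 0], [0, 0, 0]]
    - [0.032, [0, -0.03, 0], [0, 0, 0]]

```text
time_s: 10.07
ee_pos: [453.8, -179.4, 174.8]
tool_rot: [[-0.999, 0.044, 0.001], [0.044, 0.999, -0.0], [-0.001, -0.0, -1.0]]
ft_force: [0.9, 0.5, -0.5]
width: 31.9
grasp_force: 0.0
```

```bash
python3 side.py g; python3 - <<'E'
from h import *
f=np.load('sc.npz');im=f['im'];X=f['X'];h=cv2.cvtColor(im,cv2.COLOR_RGB2HSV)
red=((h[...,0]<8)|(h[...,0]>174))&(h[...,1]>110)&(h[...,2]>60)
p=X[red&(X[...,0]>490)&(X[...,0]<570)&(X[...,2]>3)&(X[...,2]<60)&(X[...,1]>-80)&(X[...,1]<170)]
print(len(p),p.mean(0) if len(p) else 0)
# line: white/black on bench
for n in('sc','si'):
    f=np.load(n+'.npz');im=f['im'];X=f['X'];h=cv2.cvtColor(im,cv2.COLOR_RGB2HSV)
    m=(h[...,1]<60)&(h[...,2]>150)&(abs(X[...,2])<10)&(X[...,0]>625)&(X[...,0]<720)&(X[...,1]>-130)&(X[...,1]<165)
    r=cv2.minAreaRect(X[m][:,:2].astype(np.float32));print(n,m.sum(),r)
E
```

```text
sc 731 x [529. 611.] y [ 87. 153.] zmax 57.0 top [array([571.4, 119.8]), array([84.5, 71.8]), np.float64(1.0)]
sc 552 x [536. 616.] y [-61.   6.] zmax 57.0 top [array([575.7, -29. ]), array([70.1, 84.7]), np.float64(86.9)]
si 1010 x [533. 615.] y [ 84. 149.] zmax 62.0 top [array([574. , 115.9]), array([86.3, 69.8]), np.float64(1.2)]
si 1021 x [538. 620.] y [-65.   2.] zmax 62.0 top [array([577.4, -32.8]), array([70.2, 86.7]), np.float64(87.5)]
[ 454.1 -181.9  175. ] [-0.8 -0.9 -0.8]
37 [533.79264976 -24.91971127  29.47992422]
sc 522 ((691.52783203125, 18.085060119628906), (67.82760620117188, 265.08099365234375), 3.8068933486938477)
si 899 ((672.702880859375, 19.998207092285156), (275.3075256347656, 94.20952606201172), 89.86000061035156)
```

View pics/g.png

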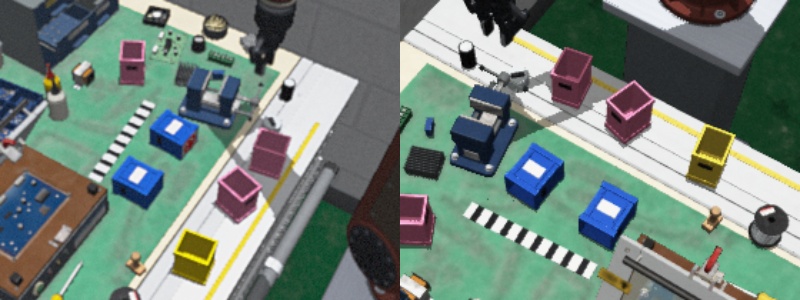

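Both crates lie on their backs. The red stamp shows on the right crate's underside at (190,142) in the left panel, and the left crate is plain. Next I refine the line.

```bash
python3 - <<'E'
from h import *
for n in('sc','si'):
    f=np.load(n+'.npz');im=f['im'];X=f['X'];h=cv2.cvtColor(im,cv2.COLOR_RGB2HSV)
    m=(h[...,1]<60)&(h[...,2]>140)&(abs(X[...,2])<10)
    m&=(abs(X[...,0]-674.5+.08*(X[...,1]-19))<24)&(X[...,1]>-130)&(X[...,1]<165)
    p=X[m]; k=np.polyfit(p[:,1]-19,p[:,0],1)
    print(n,m.sum(),k,'x at -31',np.polyval(k,-50),np.percentile(p[:,1],[1,99]),np.percentile(p[:,0]-np.polyval(k,p[:,1]-19),[2,98]))
E
```

```text
sc 473 [-7.95732617e-02  6.76843276e+02] x at -31 680.8219392468789 [-106.79778754  147.23167622] [-17.13827289  17.62079119]
si 763 [-7.08504559e-02  6.76156683e+02] x at -31 679.69920611872 [-106.32058073  144.95603783] [-16.60044813  18.11100324]
```

Call:
carry_out:
  deltas:
    - [0.032, [-0.0065, 0.0255, 0], [0, 0, 0]]
    - [0.032, [-0.0065, 0.0255, 0], [0, 0, 0]]
    - [0.032, [-0.0065, 0.0255, 0], [0, 0, 0]]
    - [0.032, [-0.0065, 0.0255, 0], [0, 0, 0]]
    - [0.032, [-0.0065, 0.0255, 0], [0, 0, 0]]
    - [0.032, [-0.0065, 0.0255, 0], [0, 0, 0]]
    - [0.032, [0, 0, 0.026], [0, 0, 0]]
    - [0.032, [0, 0, 0.026], [0, 0, 0]]
    - [0.032, [0, 0, 0.026], [0, 0, 0]]
    - [0.032, [0, 0, 0.026], [0, 0, 0]]
    - [0.032, [0, 0, 0.026], [0, 0, 0]]
    - [0.032, [0, 0, 0.026], [0, 0, 0]]
    - [0.032, [0, 0, 0], [0, 0, 0]]
    - [0.032, [0, 0, 0], [0, 0, 0]]
    - [0.032, [0, 0, 0], [0, 0, 0]]

```text
time_s: 11.42
ee_pos: [500.7, -26.8, 19.4]
tool_rot: [[-0.999, 0.044, 0.001], [0.044, 0.999, -0.0], [-0.001, -0.0, -1.0]]
ft_force: [0.3, 0.3, -0.2]
width: 32.1
grasp_force: 0.0
```

Call:
carry_out:
  deltas:
    - [0.032, [-0.004, 0, 0], [0, 0, 0]]
    - [0.032, [-0.004, 0, 0], [0, 0, 0]]
    - [0.032, [-0.004, 0, 0], [0, 0, 0]]
    - [0.032, [-0.004, 0, 0], [0, 0, 0]]
    - [0.032, [-0.004, 0, 0], [0, 0, 0]]
    - [0.032, [-0.004, 0, 0], [0, 0, 0]]
    - [0.032, [-0.004, 0, 0], [0, 0, 0]]
    - [0.032, [-0.004, 0, 0], [0, 0, 0]]
    - [0.032, [-0.004, 0, 0], [0, 0, -0.01]]
    - [0.032, [-0.004, 0, 0], [0, 0, -0.01]]
    - [0.032, [-0.004, 0, 0], [0, 0, -0.01]]
    - [0.032, [-0.004, 0, 0], [0, 0, -0.01]]
    - [0.032, [-0.004, 0, 0], [0, 0, -0.01]]
    - [0.032, [-0.004, 0, 0], [0, 0, -0.01]]
    - [0.032, [-0.004, 0, 0], [0, 0, -0.01]]
    - [0.032, [-0.004, 0, 0], [0, 0, -0.01]]
    - [0.032, [-0.004, 0, 0], [0, 0, -0.01]]
    - [0.032, [-0.004, 0, 0], [0, 0, -0.01]]
    - [0.032, [-0.004, 0, 0], [0, 0, -0.01]]
    - [0.032, [-0.004, 0, 0], [0, 0, -0.01]]

```text
time_s: 13.08
ee_pos: [580.1, -28.0, 18.3]
tool_rot: [[-0.997, -0.076, -0.0], [-0.076, 0.997, -0.0], [0.0, -0.0, -1.0]]
ft_force: [-1.3, -0.6, -1.5]
width: 32.1
grasp_force: 0.7
```

```bash
python3 side.py h
```

```text
sc 725 x [528. 611.] y [ 87. 153.] zmax 57.0 top [array([571. , 118.4]), array([86.2, 70.2]), np.float64(1.5)]
sc 413 x [588. 671.] y [-51.  14.] zmax 58.0 top [array([583.6,  36.9]), array([5., 0.]), np.float64(122.4)]
si 1019 x [533. 615.] y [ 84. 149.] zmax 62.0 top [array([573.2, 115.7]), array([86.1, 68.6]), np.float64(1.5)]
si 1041 x [593. 676.] y [-58.  10.] zmax 62.0 top [array([633.9, -25.8]), array([85.4, 69.2]), np.float64(4.0)]
[581.2 -28.   18.7] [-0.4  0.2  0.3]
```

View pics/h.png

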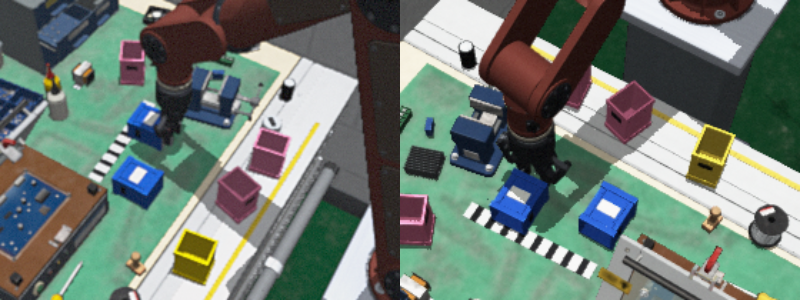

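The stamped crate sits square ahead of the fingers, yaw ≈4° like the line, with its centre at about x 632. Pushing about 47 mm more.

Call:
carry_out:
  deltas:
    - [0.032, [-0.004, 0, 0], [0, 0, 0]]
    - [0.032, [-0.004, 0, 0], [0, 0, 0]]
    - [0.032, [-0.004, 0, 0], [0, 0, 0]]
    - [0.032, [-0.004, 0, 0], [0, 0, 0]]
    - [0.032, [-0.004, 0, 0], [0, 0, 0]]
    - [0.032, [-0.004, 0, 0], [0, 0, 0]]
    - [0.032, [-0.004, 0, 0], [0, 0, 0]]
    - [0.032, [-0.004, 0, 0], [0, 0, 0]]
    - [0.032, [-0.004, 0, 0], [0, 0, 0]]
    - [0.032, [-0.004, 0, 0], [0, 0, 0]]
    - [0.032, [-0.004, 0, 0], [0, 0, 0]]
    - [0.032, [-0.002, 0, 0], [0, 0, 0]]
    - [0.032, [0, 0, 0], [0, 0, 0]]
    - [0.032, [0, 0, 0], [0, 0, 0]]
    - [0.032, [0, 0, 0], [0, 0, 0]]
    - [0.032, [0.01, 0, 0], [0, 0, 0]]
    - [0.032, [0.015, 0, 0], [0, 0, 0]]

```text
time_s: 14.6
ee_pos: [602.7, -26.6, 19.1]
tool_rot: [[-0.997, -0.075, 0.004], [-0.075, 0.997, -0.0], [-0.004, -0.001, -1.0]]
ft_force: [-0.7, -0.6, 0.5]
width: 32.1
grasp_force: 0.0
```

```bash
python3 side.py i
```

```text
sc 730 x [529. 611.] y [ 87. 153.] zmax 57.0 top [array([571.5, 118.8]), array([85.9, 69.2]), np.float64(0.6)]
sc 507 x [636. 717.] y [-50.  17.] zmax 56.0 top [array([676.5, -19.2]), array([85.8, 70.4]), np.float64(3.0)]
si 1012 x [533. 615.] y [ 84. 149.] zmax 62.0 top [array([573.8, 115.8]), array([85.7, 68. ]), np.float64(0.8)]
si 1074 x [638. 721.] y [-55.  13.] zmax 62.0 top [array([678.9, -22.8]), array([86.7, 70.2]), np.float64(4.4)]
[598.8 -26.2  17.7] [-0.1 -0.4  0.3]
```

View pics/i.png

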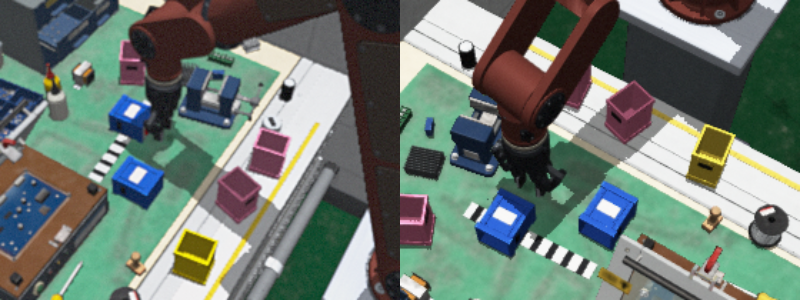

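The stamped crate lies across the line with its centre within about 2 mm of it, and the plain crate hasn't moved. Retreating, then handing in.

Call:
carry_out:
  deltas:
    - [0.032, [0.01, 0, -0.02], [0, 0, 0]]
    - [0.032, [0, 0, -0.03], [0, 0, 0]]
    - [0.032, [0, 0, -0.03], [0, 0, 0]]
    - [0.032, [0, 0, -0.03], [0, 0, 0]]
    - [0.032, [0, 0, -0.03], [0, 0, 0]]
    - [0.032, [0, 0, 0], [0, 0, 0]]
    - [0.032, [0, 0, 0], [0, 0, 0]]
    - [0.032, [0, 0, 0], [0, 0, 0]]

```text
time_s: 15.37
ee_pos: [591.0, -27.1, 158.3]
tool_rot: [[-0.997, -0.075, 0.001], [-0.075, 0.997, 0.0], [-0.001, -0.0, -1.0]]
ft_force: [0.1, 0.9, -0.2]
width: 31.9
grasp_force: 0.0
```

```bash
python3 side.py j; python3 -c "
from station import ticket; print(ticket.job_done())"
```

```text
sc 727 x [528. 611.] y [ 87. 153.] zmax 57.0 top [array([571.4, 118.1]), array([86.2, 71.8]), np.float64(2.7)]
sc 528 x [635. 717.] y [-51.  16.] zmax 57.0 top [array([677.4, -18.9]), array([85.8, 69.2]), np.float64(3.6)]
si 1030 x [532. 615.] y [ 84. 149.] zmax 62.0 top [array([573.1, 115.7]), array([85.6, 67.4]), np.float64(1.6)]
si 1060 x [638. 721.] y [-54.  13.] zmax 62.0 top [array([679.3, -22.4]), array([84.8, 67.1]), np.float64(4.5)]
[589.6 -26.9 156.4] [ 0.8 -0.3 -0.5]
the job is handed in; nothing more can be done
None
```

Job handed in at about 15.5 s: both crates lie on their backs, the stamped (right) one across the dispatch line with its centre within about 2 mm of the line, the plain one well short of it, and nothing else was seen to move.

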